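# Unlock the setting plug and hold it half drawn

## Task

Turn the black lock knob of the plug holder clockwise until it clicks past its detent and the clamp arm stays swung away from the setting plug. Then take the plug by its handle and draw it straight up out of its snug bore by about 40 mm, without forcing it against the bore, so that the dark groove round its shank stands just clear of the housing while the lower end stays in the bore. Finish holding the plug still there in the gripper, do not let go, and leave the other things on the bench alone.

Things in the scene. Friction and masses are not known exactly. Their poses are not given: they have to be found in the camera images.
- holder: Plug holder screwed to the bench: dark steel base plate 90 (x) x 210 (y) x 12 mm high; on it a grey housing 66 x 66 mm at y = -55 mm, top 90 mm above the bench, with the vertical bore, a round lock post at y = +55 mm and a thin pin, 92 mm tall, at +95 mm. Origin: centre of its underside, z up. It stands anywhere in front of the robot, turned up to 35 degrees either way.
- bore_mouth (a point): Centre of the bore's mouth, on the top face of the housing, 90 mm above the bench. The bore is vertical, 25.5 mm wide and 78 mm deep. Axes as the holder's.
- knob_grip (a point): Grip point of the lock knob, on its vertical axis, 136 mm above the bench and 110 mm from the bore's axis. The grip is an upright black bar 14 mm thick (its own x), 52 mm long (its own y), from 112 to 150 mm above the bench; below it a steel hub 28 mm across. The axes turn with the knob; at joint 0 they are the holder's.
- clamp_tip (a point): Free end of the knob's steel clamp arm, 92 mm from the knob's axis along the knob's own -y, in mid-thickness, 103 mm above the bench. The arm is 18 mm wide and 8 mm thick and turns with the knob; at the start its end lies over the edge of the plug's collar.
- lock (a joint): Turn of the lock knob in rad, growing clockwise seen from above, from 0 (start, a stop; the arm lies 2 mm over the plug's collar and blocks it) to 1.2 (stop; arm clear). A spring detent resists with up to about 0.16 N m and drives it back to 0 until half-way (0.6), then snaps it on to 1.2, where it stays. One grasp is enough for the whole turn.
- plug_grip (a point): Middle of the handle of the setting plug, a loose upright turned metal piece of about 0.45 kg (20 percent either way) standing in the bore; at the start 125 mm above the bench. The handle is a plain cylinder 26 mm across, from 28 mm below to 27 mm above this point. z up along its axis. If let go, the plug drops back.
- plug_collar (a point): Centre of the underside of the plug's collar (48 mm across, 7 mm thick), 35 mm below the middle of the handle; at the start it sits on the bore's mouth, and its height above the mouth is how far the plug is drawn. Below it the shank, 24 mm across and 75 mm long, with a dark groove round it 28 to 33 mm below the collar.
- plug: The setting plug as a whole; origin at the centre of the lower end of its shank, 110 mm below the middle of the handle.
- micrometer: Bystander: three-point bore micrometer, 165 mm tall, standing in a dark ring gauge 110 mm across; origin at the centre of its underside.
- bush_a: Bystander: white ceramic ring 38 mm across, 16 mm high; origin at the centre of its underside.
- bush_b: Bystander: white ceramic ring 32 mm across, 22 mm high; origin at the centre of its underside.
- stone: Bystander: pink dressing stone 60 x 13 x 11 mm; origin at the centre of its underside.
There are look-alikes about, which are no part of the job. What is shaped like the holder but red is not meant. Of the things that look like the plug, the larger one is meant.

How it is judged:
By the outcome, as a careful person would: the job done as asked, in the order asked, and still so for the second after the job is handed in, while the arm keeps its last pose, push and grip.
It also fails if it takes over 43 s, if anything falls off the work surface, if the arm or the gripper's body presses on something with over 40 N, if the wrist force passes 120 N, or if a joint passes its speed limit or range.

## Robot

A 6-joint arm with a two-finger parallel gripper is mounted at the origin on the work surface. World frame = base frame: x ahead of the robot, y to its left, z up, the work surface at z = 0. Lengths are in m, angles in rad, forces in N, time in s.
With the tool pointing down it reaches from about 0.35 to 0.725 m from the base axis. Payload 6 kg.
Tool frame: the origin (TCP) lies midway between the tips of the shut fingers; the grasp point (between the pads) lies 19 mm behind it; z points along the fingers, y is the direction in which the jaws open and shut (so a half turn about z gives the same grasp; the last joint's range is limited). The gripper opens to 85 mm and grips with 20 to 120 N. Pads are 22 mm wide; open, the fingers measure 114 mm over their backs; the gripper's body (76 mm by 85 mm) begins 54 mm behind the grasp point. The pads swing forward as they close: fully open they stand 13 mm farther back than shut.
Start: joints at [1.451, 0.04, 0.085, 0, -1.615, -0.334], TCP at [0.263, 0.539, 0.231] pointing down, gripper open.
Joint ranges: [-2.56, 2.56], [-1.29, 2.01], [-1.08, 1.49], [-3.29, 1.98], [-2.81, -0.18], [-2.99, 2.99]. Speed limits (rad/s): [2.57, 2.57, 3.01, 3.14, 3.14, 3.14].

## Interface

Orientations are given as a unit quaternion [x, y, z, w].
In Python, from rig import move_to, servo_line, movej, command_gripper, dwell, inverse_kinematics, read_camera, camera_model, PlanningError, finish_job, read_time, read_joint_pos, read_dq, read_joint_efforts, read_ee_pos, read_eef_rot, read_force, read_torque, read_gripper_width gives the robot as it stands. Calls block until the motion is done:
- move_to(position, orientation): joint-space move of the TCP to a pose.
- servo_line(position, frame=None, speed=0.15, f_stop=None): straight line of the TCP; frame=None keeps the orientation; speed is the mean speed in m/s. With f_stop (N) it stops when the force on the tool has changed by that much, and returns True; else False.
- movej(angles): joint-space move.
- command_gripper(opening, grasp_force=None): opening from 0.0 (shut) to 1.0 (fully open); grasp_force is the grip in N (None keeps the last); returns when the fingers have stopped.
- dwell(seconds).
- inverse_kinematics(position, orientation): joint angles nearest the present ones, or None.
- read_camera(name): name is "scene" or "top"; returns (picture, depth): 400x640x3 uint8, red, green, blue; 400x640 float32, m along the optical axis (not along the pixel's ray), 0 where there is no reading.
- camera_model(name): a dict with "camera_matrix" (3x3 intrinsics, pixels), "position" and "orientation" of the camera in the world. Camera axes: x right, y up, looking along -z (the intrinsics and any distortion apply to the point x, -y, -z); pixel columns grow to the right and rows downward; lengths in m; the calibration is good to about 2 mm. A picture is of the moment at which its call begins. camera_model takes no time and is no camera call.
A pose or a line that the arm cannot do raises PlanningError and nothing moves.
- finish_job(): hands the job in, once; it reports no verdict.
Readings, each from a call of its own:
- read_time(): time.
- read_joint_pos(): joint angles.
- read_dq(): joint speeds.
- read_joint_efforts(): joint torques, N m.
- read_ee_pos(): TCP position.
- read_eef_rot(): TCP orientation.
- read_force(): force on the tool from outside, world axes, zero at the start.
- read_torque(): the same for the moment, N m.
- read_gripper_width(): opening from 0.0 (shut) to 1.0 (fully open).
Only numpy, scipy, OpenCV 4.12 (cv2) and the standard library are available. Lean on these libraries where they do the work, as an engineer would, in place of code of your own. Each camera call takes 0.05 s, during which the arm holds its last target. There are 200 camera calls.

## Working session

There is one attempt and no reset: what is moved stays moved. The work goes in short steps, each a Python script; the robot and the scene stay as the last script left them, time stands still between calls to the robot, and variables do not carry over. Pictures are saved under pics/ and viewed, about 8 in all and at most 12, crops included, and the job is handed in when it is done.

```bash
mkdir -p pics; ls; python3 - <<'E'
from rig import *
import cv2,numpy as np
for n in("scene","top"):
    p,d=read_camera(n); cv2.imwrite(f"pics/{n}0.png",p[...,::-1]); np.savez(f"{n}0.npz",p=p,d=d)
    m=camera_model(n); print({k:np.round(v,4).tolist() if not isinstance(v,str) else v for k,v in m.items()}, (d>0).mean())
print(read_time(),read_eef_rot(),read_force())
E
```

```text
pics
{'camera_matrix': [[400.7207, 0.0, 313.8916], [0.0, 400.7207, 201.7815], [0.0, 0.0, 1.0]], 'position': [1.1505, -0.3984, 0.6667], 'orientation': [0.4061, 0.2177, 0.4388, 0.7715]} 0.99586328125
{'camera_matrix': [[385.2104, 0.0, 317.9816], [0.0, 385.2104, 199.4456], [0.0, 0.0, 1.0]], 'position': [0.4015, -0.0001, 1.2193], 'orientation': [-0.0265, 0.0288, 0.7156, -0.6974]} 0.99623828125
0.1 [ 9.74369957e-01 -2.24950087e-01 -1.11152441e-04  7.95213080e-04] [ 0.05649104 -0.25580983  0.62787799]
```

View pics/scene0.png

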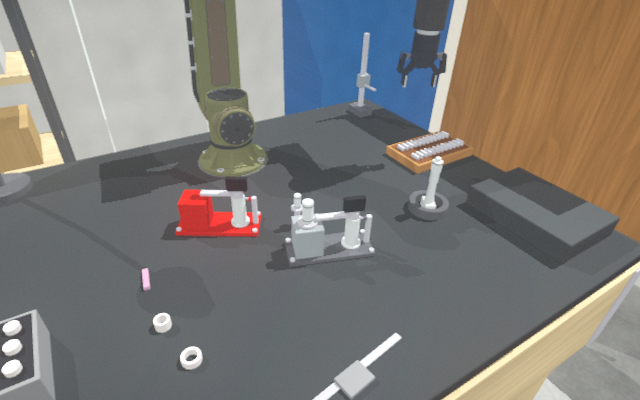

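View pics/top0.png

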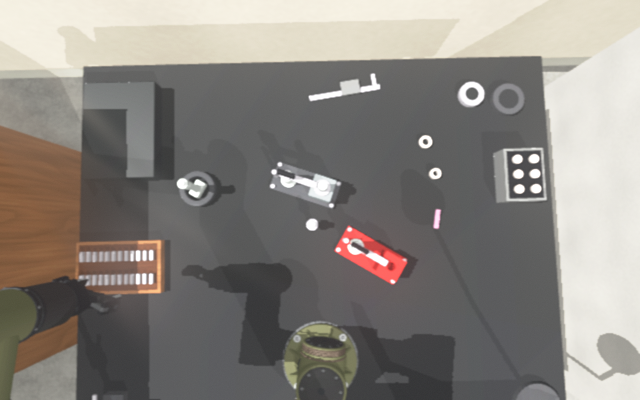

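The top view shows the grey holder at about (305,185) and the red look-alike at (371,255). The plug-like pieces are one in the grey holder at (321,186) and one standing loose at (312,225). I'll confirm this in an enlarged crop and measure from the depth.

```bash
cat > h.py <<'E'
import numpy as np,cv2
from scipy.spatial.transform import Rotation as R
from rig import *
def cloud(n,d):
    m=camera_model(n);K=np.array(m["camera_matrix"]);v,u=np.mgrid[:400,:640]
    c=np.stack([(u-K[0,2])/K[0,0]*d,-(v-K[1,2])/K[1,1]*d,-d],-1)
    return c@R.from_quat(m["orientation"]).as_matrix().T+np.array(m["position"])
def proj(n,P):
    m=camera_model(n);K=np.array(m["camera_matrix"])
    c=(np.atleast_2d(P)-np.array(m["position"]))@R.from_quat(m["orientation"]).as_matrix()
    return np.stack([K[0,2]+K[0,0]*c[:,0]/-c[:,2],K[1,2]-K[1,1]*c[:,1]/-c[:,2]],-1)
E
python3 - <<'E'
from h import *
ims=[]
for n,(u0,v0,w,h) in {"top":(260,150,100,100),"scene":(275,180,110,90)}.items():
    z=np.load(n+"0.npz");p,d=z["p"],z["d"];P=cloud(n,d)
    ims.append(cv2.resize(p[v0:v0+h,u0:u0+w,::-1],(400,400*h//w) ,interpolation=cv2.INTER_CUBIC))
    s=np.zeros((400,640),bool);s[v0:v0+h,u0:u0+w]=1
    red=(p[...,0]>p[...,1]*1.8+20)
    bench=s&(abs(P[...,2])<.006); print(n,"bench z",np.median(P[...,2][bench]))
    for lo,hi in((.135,.165),(.098,.112),(.083,.095),(.006,.02)):
        mk=(s&~red&(P[...,2]>lo)&(P[...,2]<hi)).astype(np.uint8)
        k,l,st,ce=cv2.connectedComponentsWithStats(mk)
        for i in range(1,k):
            if st[i,4]<6: continue
            q=P[l==i]; r=cv2.minAreaRect((q[:,:2]*1000).astype(np.float32))
            print(lo,st[i,4],ce[i].round(1),np.median(q,0).round(4),"rect mm",np.round(r[0],1),np.round(r[1],1),round(r[2],1),"rgb",p[l==i].mean(0).round())
m=max(i.shape[0] for i in ims)
cv2.imwrite("pics/crop0.png",np.hstack([cv2.copyMakeBorder(i,0,m-i.shape[0],0,0,0) for i in ims]))
E
```

```text
top bench z 0.0004858612837966847
0.135 96 [284.7 173.3] [0.5615 0.0859 0.15  ] rect mm [561.8  86.7] [50.4 13.6] 70.1 rgb [93. 93. 95.]
0.135 71 [321.8 185.5] [ 0.5246 -0.0167  0.1519] rect mm [524.4 -17. ] [22.5 24.7] 88.5 rgb [254. 254. 254.]
0.135 47 [355.1 245.6] [ 0.354  -0.1036  0.1499] rect mm [ 355.3 -104.7] [25.7 13.6] 62.0 rgb [119. 111. 113.]
0.098 199 [308. 183.] [0.5401 0.023  0.1066] rect mm [540.6  20.9] [127.2  39.8] 65.8 rgb [244. 243. 244.]
0.083 27 [274.5 172.7] [0.5717 0.1225 0.09  ] rect mm [570.1 119.1] [28.7 12.7] 41.9 rgb [222. 221. 224.]
0.083 272 [322.2 187.8] [ 0.5207 -0.0198  0.0906] rect mm [525.2 -16.2] [65.5 66.3] 70.2 rgb [222. 227. 228.]
0.083 26 [346.1 241. ] [ 0.3663 -0.0835  0.0901] rect mm [364.6 -84.7] [20.9 12.3] 40.7 rgb [252. 225. 226.]
0.006 284 [295.6 170.7] [0.5886 0.0616 0.0132] rect mm [589.2  65.9] [122.8  27.4] 71.6 rgb [139. 139. 142.]
0.006 722 [302.1 190.9] [0.5277 0.0532 0.0129] rect mm [542.6  33.2] [215.4  89.2] 70.3 rgb [151. 151. 154.]
0.006 22 [349.2 229. ] [ 0.401  -0.0995  0.013 ] rect mm [ 400.9 -101.2] [16.2 12.5] 88.3 rgb
[... 548 characters left out ...]
21.4 -20.8] [22.5 27.2] 60.1 rgb [221. 225. 225.]
0.098 291 [335.3 215.4] [0.5457 0.0406 0.1063] rect mm [544.8  44.7] [103.5  24.1] 67.2 rgb [207. 208. 212.]
0.098 58 [306.6 220.6] [ 0.5303 -0.028   0.1038] rect mm [531.  -25.5] [23.3 15.4] 62.6 rgb [191. 196. 196.]
0.083 31 [296.7 197.7] [0.4203 0.0087 0.0903] rect mm [418.1   8.9] [18.4 10.6] 50.0 rgb [192. 198. 197.]
0.083 320 [305.8 227.2] [ 0.5409 -0.034   0.0899] rect mm [522.  -20.9] [66.1 69.7] 70.6 rgb [186. 194. 197.]
0.083 111 [358.5 219.1] [0.5703 0.0889 0.0897] rect mm [569.   94.9] [62.9 24.4] 71.0 rgb [195. 200. 201.]
0.006 1451 [331.6 248.9] [0.5578 0.0427 0.0123] rect mm [540.8  30.9] [210.3  93.9] 70.4 rgb [137. 140. 145.]
```

View pics/crop0.png

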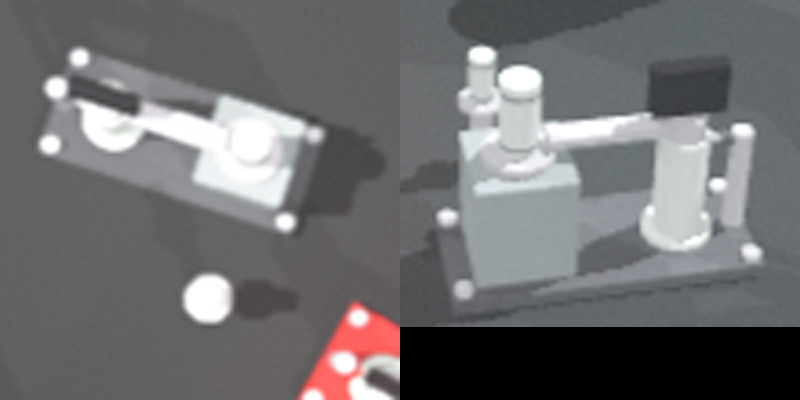

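The plug standing in the grey holder is the one meant: scene crop (520,110), 26 mm handle top at z = 152 mm, as specified. The thinner loose one at crop (480,85), about 90 mm tall, is the look-alike, and the red holder is not meant. The bore-to-knob distance measures 110.2 mm and the holder's y axis lies at 70.3°, which fits the spec. The two views differ by about 4 mm, so I'll average them. Next I'll approach the knob.

```bash
cat >> h.py <<'E'
def Q(deg):  # tool down, jaw axis at azimuth deg-90
    return R.from_euler("z",deg,degrees=True)*R.from_euler("x",180,degrees=True)
def q(deg): return Q(deg).as_quat()
PLUG=np.array([.5232,-.0187]);KNOB=np.array([.5604,.0848])
E
python3 - <<'E'
from h import *
for psi in(70.3,-109.7):
    for a in(0,-34,-70): 
        s=inverse_kinematics([*KNOB,.119],q(psi+a)); print(psi,a,None if s is None else np.round(s,2))
psi=70.3
if inverse_kinematics([*KNOB,.119],q(psi-72)) is None: psi=-109.7
print(psi)
move_to([*KNOB,.22],q(psi)); print(read_ee_pos(),read_time(),read_force())
print(servo_line([*KNOB,.119],speed=.08,f_stop=8)); print(read_ee_pos(),read_time(),read_force(),read_torque())
E
```

```text
70.3 0 [ 0.5  -0.03 -0.19  0.   -1.41  2.29]
70.3 -34 [ 0.5  -0.03 -0.19  0.   -1.41  1.7 ]
70.3 -70 [ 0.5  -0.03 -0.19  0.   -1.41  1.07]
-109.7 0 [ 0.5  -0.03 -0.19  0.   -1.41 -0.85]
-109.7 -34 [ 0.5  -0.03 -0.19  0.   -1.41 -1.44]
-109.7 -70 [ 0.5  -0.03 -0.19 -0.   -1.41 -2.07]
70.3
[0.56034633 0.08524783 0.21996171] 2.3417 [ 0.53895226 -0.58843636  0.35126349]
False
[0.56074561 0.08487992 0.11970031] 3.75 [ 0.39436439 -0.66493301  0.31718747] [ 0.0366443  -0.0202365  -0.01359173]
```

```bash
python3 - <<'E'
from h import *
f0=read_force()
command_gripper(0.0,25); dwell(.2)
ax=Q(70.3).as_matrix()
df=lambda: (ax.T@(np.array(read_force())-f0)).round(2)
print("width",read_gripper_width(),"tool-frame dF",df(),read_time())
E
```

```text
width 0.16369389188264966 tool-frame dF [-0.72 -6.06 -2.48] 4.6
```

```bash
python3 - <<'E'
from h import *
M=Q(70.3).as_matrix()
tf=lambda:(M.T@np.array(read_force())).round(2)
p=np.array(read_ee_pos());p=np.array([*KNOB,.119]); print(tf())
for i in range(3):
    p=p-M[:,1]*.0007; servo_line(p,speed=.01); dwell(.1); print(p.round(4),tf(),read_torque()[2],read_time())
E
```

```text
[-1.21 -5.46 -2.79]
[0.5597 0.085  0.119 ] [ 0.3  -3.23 -2.86] -0.03576937308541209 4.95
[0.5591 0.0853 0.119 ] [-0.91  1.34 -1.09] -0.005922011193686454 5.3
[0.5584 0.0855 0.119 ] [-0.68  6.4   1.97] 0.00299754390267069 5.65
```

```bash
python3 - <<'E'
from h import *
p=np.array([.5592,.0852,.119])
servo_line(p,speed=.01); command_gripper(0.0,50)
for a in np.arange(10,76,10).tolist()+[71]:
    M=Q(70.3-a).as_matrix()
    servo_line(p,q(70.3-a),speed=.05) if False else move_to(p,q(70.3-a)); dwell(.05)
    t=M.T@np.array(read_force()); p=p+M[:,1]*np.clip((t[1]+.0)*.00012,-.001,.001)
    print(a,t.round(1),"Tz",round(read_torque()[2],3),p.round(4),round(read_time(),2))
    if np.linalg.norm(t)>35 or abs(read_torque()[2])>2.5: print("stop");break
E
```

```text
10 [ 0.8  4.2 -0.4] Tz 0.128 [0.5596 0.0849 0.119 ] 6.46
20 [ 0.6  1.4 -2.4] Tz 0.077 [0.5598 0.0848 0.119 ] 6.8
30 [-0.2 -1.4 -3.6] Tz 0.098 [0.5597 0.085  0.119 ] 7.14
40 [-0.2 -0.6 -4.4] Tz 0.027 [0.5596 0.085  0.119 ] 7.48
50 [-0.3  0.3 -5. ] Tz -0.064 [0.5596 0.085  0.119 ] 7.83
60 [-0.8 -0.8 -4.6] Tz -0.074 [0.5596 0.0851 0.119 ] 8.17
70 [-0.8  0.8 -5.6] Tz 0.679 [0.5596 0.085  0.119 ] 8.51
71 [-0.3 -0.8 -5.5] Tz 1.235 [0.5596 0.0851 0.119 ] 8.81
```

```bash
python3 - <<'E'
from h import *
p=np.array([.5596,.0851,.119])
move_to(p,q(70.3-68.75)); dwell(.1); print(read_torque()[2])
command_gripper(1.0); servo_line([p[0],p[1],.24],speed=.2)
move_to([.42,.25,.3],q(1.55))
for n in("scene","top"):
    pic,d=read_camera(n);np.savez(n+"1.npz",p=pic,d=d)
    P=cloud(n,d)
    u,v,w,h=(260,150,100,100) if n=="top" else (275,180,110,90)
    s=np.zeros((400,640),bool);s[v:v+h,u:u+w]=1
    for lo,hi in((.135,.165),(.098,.112),(.083,.095)):
        k,l,st,ce=cv2.connectedComponentsWithStats((s&(P[...,2]>lo)&(P[...,2]<hi)).astype(np.uint8))
        for i in range(1,k):
            if st[i,4]<25: continue
            r=cv2.minAreaRect((P[l==i][:,:2]*1000).astype(np.float32)); print(n,lo,st[i,4],np.round(r[0],1),np.round(r[1],1),round(r[2],1))
    c=cv2.resize(pic[v:v+h,u:u+w,::-1],(400,400)); out=c if n=="scene" else np.hstack([out,c])
cv2.imwrite("pics/crop1.png",out); print(read_time())
E
```

```text
-0.16436640132409985
scene 0.135 159 [558.7  82.8] [51.8 15.3] 2.1
scene 0.135 123 [521.7 -21. ] [22.6 27.4] 60.6
scene 0.098 209 [518.7  79.9] [ 22.5 108.7] 89.8
scene 0.098 54 [525.6 -16.2] [17.3 32.8] 4.6
scene 0.083 29 [417.7   9.3] [18.7 10.2] 49.3
scene 0.083 359 [520.9 -20.3] [66.6 69.6] 70.5
scene 0.083 113 [569.2  94.4] [63.5 23.4] 70.3
top 0.135 101 [561.8  87.1] [50.8 14.2] 0.5
top 0.135 72 [524. -17.] [22.5 25.2] 88.6
top 0.135 48 [ 355.2 -104.8] [25.3 13.6] 62.0
top 0.098 149 [509.5  85.8] [76.2 18.3] 1.4
top 0.098 27 [513.1 -25.3] [14.9 37.3] 31.4
top 0.083 33 [575. 117.] [11.8 29.1] 1.9
top 0.083 294 [525.  -16.2] [65.5 66. ] 69.9
top 0.083 28 [364.7 -84.6] [20.8 12.2] 40.4
11.6083
```

View pics/crop1.png

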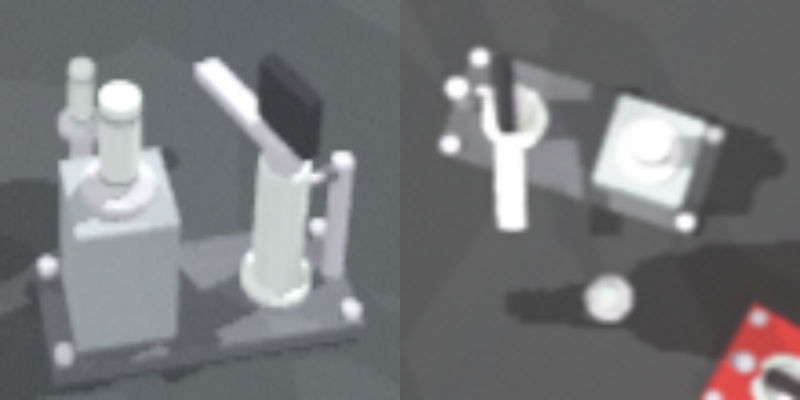

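The lock stays turned: the arm at crop (510,180) points towards the robot at about 1.5°, matching the stop at 1.2 rad, and it is clear of the plug at (650,150). Next is the plug.

```bash
python3 - <<'E'
from h import *
p=np.array([.5225,-.0185,.113]);M=Q(1.55).as_matrix();o=q(1.55)
move_to([p[0],p[1],.24],o); print(servo_line(p,speed=.08,f_stop=8)); dwell(.2)
f0=np.array(read_force()); print(read_ee_pos(),f0)
command_gripper(0.0,20); dwell(.15)
print("w mm",read_gripper_width()*85)
for i in range(5):
    t=M.T@(np.array(read_force())-f0); print(t.round(2),p.round(4),np.round(read_torque(),3),read_time())
    if abs(t[1])<1: break
    p=p+M[:,1]*np.clip(t[1]*.00015,-.0008,.0008); servo_line(p,speed=.01); dwell(.1)
E
```

```text
False
[ 0.52264005 -0.01848477  0.11326466] [ 0.28172524 -0.54726067 -0.16562994]
w mm 25.574564098683954
[-0.79 -1.98 -0.65] [ 0.5225 -0.0185  0.113 ] [0.169 0.127 0.017] 15.3917
[ 0.61  0.53 -0.13] [ 0.5225 -0.0182  0.113 ] [-0.428 -0.056 -0.009] 15.7417
```

```bash
python3 - <<'E'
from h import *
p=np.array(([.5225,-.0182,.113]))
f0=np.array([.3,-.6,0.]);command_gripper(0.0,50); dwell(.1);z0=read_ee_pos()[2]
print(read_force(),z0)
for dz in[1,2,4,8,12,16]:
    p[2]=.113+dz/1000; servo_line(p,speed=.02); dwell(.05)
    f=np.array(read_force()); t=f-f0; print(dz,f.round(2),np.round(read_torque(),3),np.round(read_ee_pos(),4),round(read_gripper_width()*85,1),round(read_time(),2))
    if np.hypot(*t[:2])>12 or abs(t[2])>18: print("stop");break
    if np.hypot(*t[:2])>1.0: p[:2]+=np.clip(t[:2]*.0001,-.0004,.0004)
E
```

```text
[ 0.16402607 -1.07378393  0.72453907] 0.11316828011784898
1 [-0.64  1.22 -2.68] [ 0.013  0.091 -0.024] [ 0.522  -0.0179  0.1132] 24.6 16.36
2 [-0.55  0.27 -3.51] [-0.017  0.003  0.009] [ 0.5222 -0.0179  0.1147] 24.8 16.66
4 [-0.41  0.41 -3.99] [ 0.011 -0.027 -0.01 ] [ 0.5224 -0.0179  0.1171] 24.8 16.96
8 [-0.04 -1.02 -3.63] [-0.052  0.032  0.007] [ 0.5223 -0.0178  0.1211] 24.9 17.36
12 [ 0.45  0.21 -3.98] [-0.047  0.062 -0.007] [ 0.5223 -0.0178  0.1251] 25.0 17.76
16 [ 0.65 -0.29 -3.25] [-0.046  0.053  0.037] [ 0.5223 -0.0178  0.1291] 24.8 18.16
```

The lift is free: about 4 N of weight and under 2 N sideways. I'll carry on to 40 mm and check by camera.

```bash
python3 - <<'E'
from h import *
f0=np.array([.3,-.6,0.]);p=np.array([.5223,-.0178,.129])
for dz in[22,28,34,40]:
    p[2]=.113+dz/1000; servo_line(p,speed=.03); dwell(.1)
    f=np.array(read_force()); t=f-f0; print(dz,f.round(2),np.round(read_torque(),3),np.round(read_ee_pos(),4),round(read_gripper_width()*85,1),round(read_time(),2))
    if np.hypot(*t[:2])>12 or abs(t[2])>18: print("stop");break
    if np.hypot(*t[:2])>1.5: p[:2]+=np.clip(t[:2]*.0001,-.0003,.0003)
pic,d=read_camera("scene");P=cloud("scene",d)
cv2.imwrite("pics/end.png",cv2.resize(pic[140:270,250:390,::-1],(700,650))[:600])
# vertical profile down the plug column (front face)
c=proj("scene",[[.5223,-.0178,z] for z in np.arange(.085,.16,.005)])
for z,(u,v) in zip(np.arange(.085,.16,.005),c): print(round(z,3),(u-250).round(),(v-140).round(),pic[int(round(v)),int(round(u))],P[int(round(v)),int(round(u))].round(3))
E
```

```text
22 [-0.14 -0.08 -4.44] [-0.001  0.015  0.028] [ 0.5222 -0.0177  0.135 ] 24.9 18.61
28 [-0.09 -0.16 -3.46] [0.005 0.045 0.045] [ 0.5222 -0.0177  0.1409] 24.8 19.06
34 [-0.55  0.35 -3.68] [-0.017  0.011  0.005] [ 0.5223 -0.0178  0.147 ] 24.8 19.51
40 [ 0.2  -0.22 -3.22] [-0.039 -0.013 -0.048] [ 0.5223 -0.0177  0.153 ] 25.0 19.96
0.085 58.0 84.0 [174 174 180] [ 0.532 -0.023  0.095]
0.09 58.0 83.0 [123 124 129] [ 0.529 -0.022  0.095]
0.095 58.0 81.0 [186 186 192] [ 0.531 -0.023  0.103]
0.1 58.0 79.0 [186 186 192] [ 0.531 -0.023  0.109]
0.105 58.0 78.0 [186 187 193] [ 0.531 -0.023  0.112]
0.11 58.0 76.0 [185 185 191] [ 0.53  -0.023  0.117]
0.115 58.0 74.0 [184 184 190] [ 0.542 -0.03   0.132]
0.12 58.0 72.0 [236 235 242] [ 0.543 -0.031  0.139]
0.125 58.0 71.0 [243 242 249] [ 0.536 -0.026  0.136]
0.13 58.0 69.0 [195 201 201] [ 0.531 -0.024  0.137]
0.135 58.0 67.0 [163 168 168] [ 0.532 -0.025  0.144]
0.14 58.0 65.0 [205 211 210] [ 0.531 -0.024  0.148]
0.145 58.0 63.0 [206 212 211] [ 0.531 -0.024  0.154]
0.15 58.0 62.0 [205 212 210] [ 0.531 -0.024  0.156]
0.155 58.0 60.0 [204 210 209] [ 0.531 -0.024  0.162]
```

View pics/end.png

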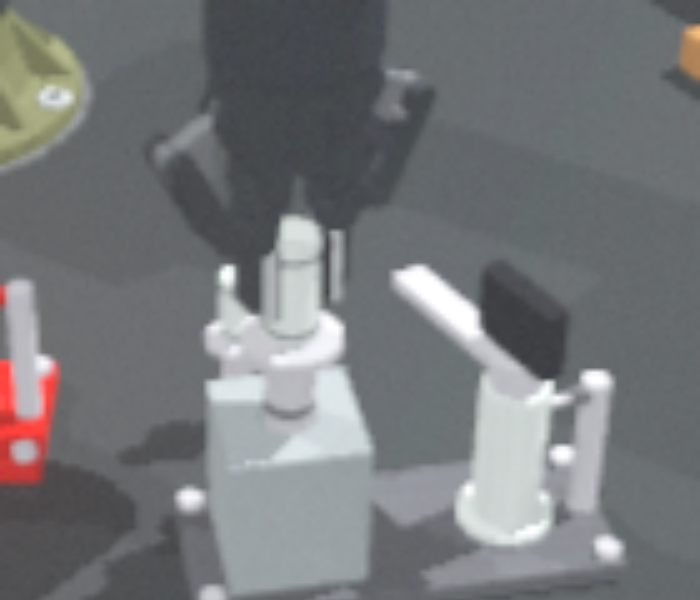

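The end crop shows the plug held, its collar at (290,340) above the housing. The groove at (290,410) is visible with a light band of shank below it, and the clamp arm is still swung away. The collar band reads about z = 0.132–0.139 (expected 0.130–0.137), so I'm handing in.

```bash
python3 - <<'E'
from h import *
dwell(.3); print(read_force(),read_ee_pos(),read_gripper_width()*85,np.abs(read_dq()).max(),read_time()); finish_job()
E
```

```text
[ 0.80802371 -0.02758669 -4.2625629 ] [ 0.52226354 -0.01780369  0.15290031] 24.86619864365369 0.0017886346980363335 20.3083
the job is handed in; nothing more can be done
```

The lock knob is turned past its detent, and the plug is held about 40 mm up in the gripper. I handed the job in at 20.3 s; the rig gives no verdict.

**Knob:** I turned it clockwise in one grasp to its 1.2 rad stop and let go. Images taken afterwards showed the clamp arm staying swung clear at about 1.5°, as expected for the stop.

**Plug:** I drew it straight up by about 40 mm, measured from the gripper's height, with under 2 N sideways and about 4 N of weight. In the last picture the groove stands just above the housing with a thin band of shank below it. The arm was still when I handed in.

**Checks that disagreed:**
- The two cameras differed by about 4 mm. I averaged them and corrected by contact force, by about 1 mm at the knob and a few tenths of a millimetre at the plug.
- The gripper reads 24.9 mm on the 26 mm handle.
- The camera puts the collar about 2 mm higher than planned and the groove about 2 mm lower. Both are within the depth noise, so the draw height is good to a couple of millimetres.

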